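# Snap the lid of the filler tub shut all round

### The job

The blue lid has only been laid on the white filler tub and three or all four sides of its rim still stand up. With a fingertip, press the rim down side after side, all the way round, until each of the four sides has clicked down flat, then take the hand away. Just press: do not lift, tip or shove the tub, and leave the tin, brush, scraper and roller around it where they are.

Things in the scene. Friction and masses are not known exactly. Their poses are not given: they have to be found in the camera images.
- tub: White rectangular filler tub, 0.55 to 1.05 kg, loose, with a blue snap lid, 164 x 124 mm. Origin: centre of its underside; x along its long side, z up. The lid's recessed panel (90 mm up) and four 24 mm rim corners (tops 95 mm up) are already home and never move. Between the corners are four straight rim sections, one a side. Shut, their tops are 95 mm up too. Foot 138 x 98 mm.
- end_a (a joint): rim section of the +x short side, 74 mm long: 0 = standing up, 0.30 rad = clicked down flat; it snaps to one or the other. It flexes about a line 24 mm inside the lid's edge; its ridge, 15 mm wide along the lid's edge, stands 5 to 7 mm too high at 0. Pressed on the middle of the ridge it resists with 7 to 8 N, gives way, and from half way snaps down by itself and stays.
- end_b (a joint): rim section of the -x short side, 74 mm long: 0 = standing up, 0.30 rad = clicked down flat; works as end_a. It may already be down at the start.
- side_a (a joint): rim section of the +y long side, 114 mm long: 0 = standing up, 0.30 rad = clicked down flat; works as end_a.
- side_b (a joint): rim section of the -y long side, 114 mm long: 0 = standing up, 0.30 rad = clicked down flat; works as end_a.
- end_a_top (a point): middle of the top face of the ridge of rim section end_a, a good place to press; moves with the section. Shut, it lies at (74.5, 0, 95) mm in the tub's frame.
- end_b_top (a point): middle of the top face of the ridge of rim section end_b, a good place to press; moves with the section. Shut, it lies at (-74.5, 0, 95) mm in the tub's frame.
- side_a_top (a point): middle of the top face of the ridge of rim section side_a, a good place to press; moves with the section. Shut, it lies at (0, 54.5, 95) mm in the tub's frame.
- side_b_top (a point): middle of the top face of the ridge of rim section side_b, a good place to press; moves with the section. Shut, it lies at (0, -54.5, 95) mm in the tub's frame.
- tin: closed quart tin, steel with white and blue band, 109 mm across, 124 mm tall, standing loose near the tub's +x end, at least 25 mm from the lid; origin at the centre of its underside. Leave alone.
- brush: black flat paint brush lying on the bench beside the tub, 235 mm long, up to 55 mm wide, 18 mm high; origin on the bench near its middle. Leave alone.
- scraper: grey steel scraper lying on the bench on the other side of the tub, 200 mm long, blade 78 mm wide, 18 mm high; origin on the bench near its middle. Leave alone.
- roller: small paint roller frame with yellow plastic handle lying on the bench off the tub's -x end, 262 mm long, 110 mm wide, 29 mm high; origin on the bench near its middle. Leave alone.
Mind the look-alikes: they are no part of the job. There is more than one size of the tub; the one meant has the size given above.

How it is judged:
At the end, for the whole second after the job is handed in: All four rim sections are clicked down (joint above 0.26 of 0.30 rad); the tub stands upright (within 0.05 rad), at rest, within 30 mm of where it started; tin, brush, scraper and roller are within 20 mm of where they started (value of joint each of end_a, end_b, side_a, side_b above 0.26 rad and distance of tub from where it was at the start of the episode below 0.03 m and angle between tub's own z axis and vertical below 0.05 rad and linear speed of tub below 0.02 m/s and distance of each of tin, brush, scraper, roller from where it was at the start of the episode below 0.02 m); the robot touches nothing.
It fails at once if the tub is lifted off the bench (by more than 10 mm) (height (world z) of tub above 0.01 m).
It fails at once if the tub is tipped (more than 0.2 rad) (angle between tub's own z axis and vertical above 0.2 rad).
It fails at once if the tub is shoved (more than 40 mm) (distance of tub from where it was at the start of the episode above 0.04 m).
It fails at once if the tin, brush, scraper or roller is moved (more than 30 mm) (distance of any of tin, brush, scraper, roller from where it was at the start of the episode above 0.03 m).
It fails at once if the arm or the gripper's body, not the fingers, presses on the tub (over 5 N) (contact force between the arm and tub above 5 N).
It also fails if it takes over 48 s, if anything falls off the work surface, if the arm or the gripper's body presses on something with over 40 N, if the wrist force passes 120 N, or if a joint passes its speed limit or range.

### The arm

A 7-joint arm with a two-finger parallel gripper is mounted at the origin on the work surface. World frame = base frame: x ahead of the robot, y to its left, z up, the work surface at z = 0. Lengths are in m, angles in rad, forces in N, time in s.
With the tool pointing down it reaches from about 0.4 to 0.85 m from the base axis. Payload 4.5 kg.
Tool frame: the origin (TCP) lies between the finger pads; the fingertips stand 19 mm ahead of it and the grasp point (between the pads) is the TCP; z points along the fingers, y is the direction in which the jaws open and shut (so a half turn about z gives the same grasp; the last joint's range is limited). The gripper opens to 88 mm and grips with 3 to 60 N. Pads are 18 mm wide; open, the fingers measure 123 mm over their backs; the gripper's body (75 mm by 187 mm) begins 45 mm behind the grasp point.
Start: joints at [-1.247, 0.689, -0.195, 1.565, 0.157, 0.902, -0.215], TCP at [0.179, 0.599, 0.258] pointing down, gripper open.
Joint ranges: [-3.01, 3.01], [-0.46, 2.08], [-1.47, 1.51], [0.13, 2.56], [-1, 4.14], [0.04, 2.09], [-2.66, 2.66]. Speed limits (rad/s): [2.57, 2.57, 3.14, 3.14, 3.14, 3.14, 3.14].

### API

Orientations are given as a unit quaternion [x, y, z, w].
In Python, from bench import * gives the robot as it stands.
- The arm moves only by the tool arm_command, never from a script. Its arguments are lists of equal length, an entry for each row: "slide": the shift along the tool's x, y, z in mm, a list of three; "twist": the turn, a rotation vector about the tool's x, y, z in degrees, a list of three; "gripper": the finger opening in mm, from 0 to 88.1. In form: {"slide": [[tx, ty, tz], ...], "twist": [[wx, wy, wz], ...], "gripper": [gripper, ...]}. A call has 1 to 12 rows; each row is the pose to reach, as a shift and turn from the pose commanded when the call began, along the tool's axes at that moment; what a row does not reach only later rows make up. A row lasts 1/12 s, in which the tool goes at most 41.7 mm and 7.16 degrees, less where a joint would pass 70% of its speed; a pose out of reach is approached as far as the arm can. A call with a gripper value outside its range is refused whole. The fingers move at their own pace and stop on an object; "force" is the grip in N (left out, the last holds). Time passes only in rows, so rows that repeat a pose let the fingers close. It gives the time, the measured TCP pose, the force and the opening at its end, in the units of the state.
- get_state(): the state, without advancing time (a new reading comes with each control period).
- camera(name): name is "side" or "top" or "wrist"; returns a dict with "img" (384x512x3 uint8, red, green, blue), "depth" (384x512 float32, m along the optical axis (not along the pixel's ray), 0 where there is no reading), "fx", "fy", "cx", "cy" (pixels), "D" ([k1, k2, p1, p2, k3] as OpenCV has them; the pictures are not rectified), "rvec" (rotation vector, rad) and "tvec" (3), from world to camera coordinates, as OpenCV has them. Camera axes: x right, y down, z forward; pixel columns grow to the right and rows downward; lengths in m; the calibration is good to about 2 mm. A picture is of the moment at which its call begins.
- hand_in(): hands the job in, once; it reports no verdict.
Trained networks look in a picture, given as the dict that the camera call returned (one of the last four; its "shot" number tells which), for a name from the list of things; names that differ only in an ending like _2 or _b are one class to them, and where a whole thing is asked for, a point or a joint stands for the part that bears it (a point fixed in the world has none). Each returns a list of dicts, best first, with "p" (0 to 1); they miss things now and then, are a little off and sometimes report something else, mostly with a low value. They report only what shows in the picture. A call takes as long as a camera call. They do not tell look-alikes from the thing itself.
- look_for(picture, query): "rect" ([centre column, centre row, width, height] in pixels, round what is visible of it).
- landmark_of(picture, query): "pixel" ([column, row] in pixels: a listed point, or the origin of a listed thing).
The state is a dict: "time": time; "q": joint angles; "qd": joint speeds; "joint_efforts": joint torques, N m; "tool_pos": TCP position; "tool_rot": TCP orientation; "force": force on the tool from outside, world axes, zero at the start; "moment": the same for the moment, N m; "grip_width": finger opening in m.
Only numpy, scipy, OpenCV 4.12 (cv2) and the standard library are available. Lean on these libraries where they do the work, as an engineer would, in place of code of your own. Each camera call takes 0.05 s, during which the arm holds its last target. There are 200 camera calls.

## Working session

There is one attempt and no reset: what is moved stays moved. The work goes in short steps, Python scripts to look and compute and a tool call to move; the robot and the scene stay as the last step left them, time stands still between calls to the robot, and variables do not carry over. Pictures are saved under pics/ and viewed, about 8 in all and at most 12, crops included, and the job is handed in when it is done.

Besides the shell and the picture viewer there is one more tool, called after "Request:" by a JSON object that holds its "op" and its "data", one argument or row to a line. arm_command: Moves the arm, as the interface text tells. Its arguments: {"type":"object","properties":{"slide":{"type":"array","items":{"type":"array","items":{"type":"number"}}},"twist":{"type":"array","items":{"type":"array","items":{"type":"number"}}},"gripper":{"type":"array","items":{"type":"number"}},"force":{"type":"number"}},"required":["slide","twist","gripper"]}

```bash
mkdir -p pics; python3 - <<'E'
from bench import *
import cv2,numpy as np,pickle
s=get_state();print(s['time'],s['tool_pos'],s['tool_rot'],s['force'],s['grip_width'])
P={}
for n in['top','side']:
    c=camera(n);P[n]=c
    cv2.imwrite(f'pics/{n}0.png',cv2.cvtColor(c['img'],cv2.COLOR_RGB2BGR))
    for q in['tub','end_a_top','side_a_top','tin']:
        print(n,q,[(np.round(d.get('pixel'),1).tolist(),round(d['p'],2)) for d in landmark_of(c,q)][:5])
pickle.dump(P,open('p0.pkl','wb'))
E
```

```text
0.0 [0.17849439 0.59833114 0.25689043] [ 1.44375206e-01  9.89522572e-01 -9.35914836e-04 -6.00682885e-05] [-0.70361452  0.38899773  0.33974101] 0.08835492268897607
top tub [([394.7, 206.1], 0.89), ([243.5, 197.5], 0.88), ([130.8, 283.0], 0.64)]
top end_a_top [([137.4, 295.4], 0.71), ([378.6, 206.9], 0.63), ([274.0, 190.7], 0.62), ([210.1, 181.1], 0.35)]
top side_a_top [([244.4, 164.1], 0.85), ([128.6, 266.6], 0.75)]
top tin [([319.7, 218.2], 0.71)]
side tub [([295.4, 341.6], 0.8)]
side end_a_top [([252.0, 198.1], 0.54), ([315.0, 312.1], 0.49), ([270.5, 150.2], 0.43)]
side side_a_top [([222.5, 209.8], 0.91), ([285.7, 314.0], 0.62), ([280.8, 138.0], 0.5)]
side tin [([273.0, 197.3], 0.77)]
```

View pics/top0.png

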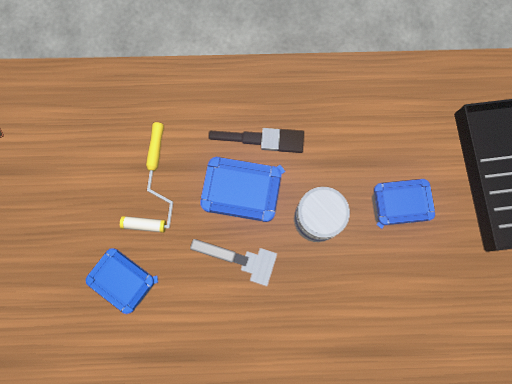

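View pics/side0.png

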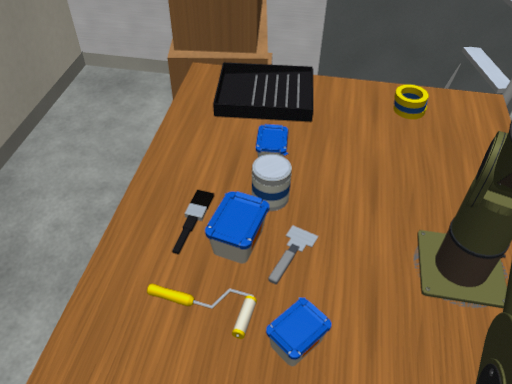

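The top view shows three blue-lidded tubs, at (242,188), (121,281) and (404,201). The middle one is the largest and has the tin, brush, scraper and roller around it, so it is the likely target. I'll measure the sizes and check it in a crop.

```bash
cat > h.py <<'E'
import cv2,numpy as np
def world(c,uv,z=None):
    K=np.array([[c['fx'],0,c['cx']],[0,c['fy'],c['cy']],[0,0,1]])
    R=cv2.Rodrigues(np.array(c['rvec'],float))[0];t=np.array(c['tvec'],float).ravel()
    uv=np.asarray(uv,float).reshape(-1,2)
    n=cv2.undistortPoints(uv[:,None],K,np.array(c['D'],float))[:,0]
    r=np.c_[n,np.ones(len(n))]
    if z is None:
        d=c['depth'][uv[:,1].astype(int),uv[:,0].astype(int)][:,None]
    else:
        o=-R.T@t; d=((z-o[2])/(r@R)[:,2])[:,None]
    return (r*d-t)@R
E
python3 - <<'E'
from h import *
import pickle
P=pickle.load(open('p0.pkl','rb'));c=P['top']
R=cv2.Rodrigues(np.array(c['rvec'],float))[0];print('cam',-R.T@np.array(c['tvec']).ravel(),c['fx'])
h=cv2.cvtColor(c['img'],cv2.COLOR_RGB2HSV)
m=((h[...,0]>100)&(h[...,0]<130)&(h[...,1]>150)&(h[...,2]>80)).astype(np.uint8)
n,l,st,ce=cv2.connectedComponentsWithStats(m)
for i in range(1,n):
    if st[i,4]<300: continue
    v,u=np.nonzero(l==i);w=world(c,np.c_[u,v]); ok=(w[:,2]>.03)
    zz=w[ok,2]
    # opened mask drops the tab
    mm=cv2.morphologyEx((l==i).astype(np.uint8),cv2.MORPH_OPEN,np.ones((15,15)))
    cn=max(cv2.findContours(mm,0,1)[0],key=len)[:,0]
    wz=world(c,cn,np.median(zz)+.005)[:,:2].astype(np.float32)
    print(ce[i],'z pct',np.percentile(zz,[5,50,95]),cv2.minAreaRect((wz*1000)))
for n,(u,v) in dict(top=(242,188),side=(238,222)).items():
    im=P[n]['img'][v-60:v+60,u-65:u+65]
    cv2.imwrite(f'pics/{n}c.png',cv2.cvtColor(cv2.resize(im,None,fx=6,fy=5 if 0 else 5,interpolation=2),cv2.COLOR_RGB2BGR))
t,s=[cv2.imread(f'pics/{n}c.png') for n in('top','side')]
cv2.imwrite('pics/c1.png',cv2.resize(np.hstack([t,s]),(800,370)))
E
```

```text
cam [ 0.39263374 -0.02434928  1.01429026] 430.9710935258744
[239.9886693  187.90988142] z pct [0.08697036 0.09081467 0.10054758] ((582.552734375, 30.27426528930664), (139.2788543701172, 119.86294555664062), 88.4758071899414)
[404.34944238 201.5669145 ] z pct [0.065636   0.06945958 0.07680719] ((545.9945068359375, -337.18115234375), (108.06341552734375, 89.72637939453125), 88.61028289794922)
[119.52797478 280.58865248] z pct [0.06515718 0.06937717 0.07662664] ((389.55462646484375, 281.21343994140625), (109.90402221679688, 98.00430297851562), 88.47386169433594)
```

View pics/c1.png

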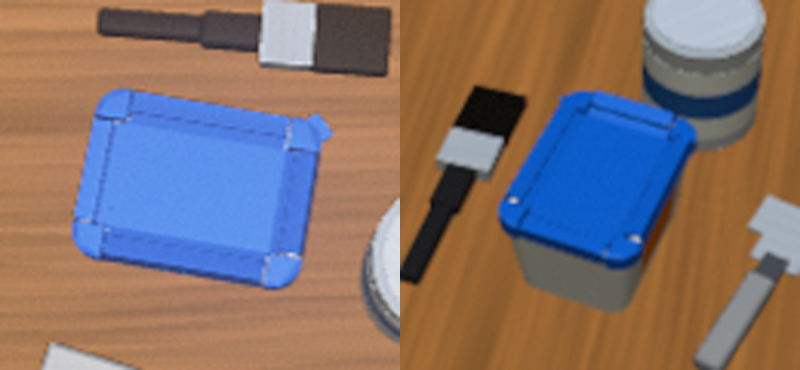

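The crop confirms the middle tub. Its panel is 91 mm up and it is the largest; the other two panels are at 69 mm. At least the near and right sections stand up. Now I'll move over it for a wrist view.

Request:
{"op": "arm_command", "data": {
  "slide": [
    [-550,-428,0],
    [-550,-428,0],
    [-550,-428,0],
    [-550,-428,0],
    [-550,-428,0],
    [-550,-428,0],
    [-550,-428,0],
    [-550,-428,0],
    [-550,-428,0],
    [-550,-428,0],
    [-550,-428,0],
    [-550,-428,0]
  ],
  "twist": [
    [0,0,0],
    [0,0,0],
    [0,0,0],
    [0,0,0],
    [0,0,0],
    [0,0,0],
    [0,0,0],
    [0,0,0],
    [0,0,0],
    [0,0,0],
    [0,0,0],
    [0,0,0]
  ],
  "gripper": [0,0,0,0,0,0,0,0,0,0,0,0],
  "force": 20
}}

```text
time: 1.5
tool_pos: [0.47, 0.1902, 0.258]
tool_rot: [0.144, 0.99, 0.0, 0.0]
force: [1.0, 0.5, 0.0]
grip_width: 0.0103
```

```bash
cat > fit.py <<'E'
from h import *
from scipy.optimize import minimize
def fit(c,x0,z=.095):
    h=cv2.cvtColor(c['img'],cv2.COLOR_RGB2HSV)
    m=((h[...,0]>100)&(h[...,0]<130)&(h[...,1]>120)&(h[...,2]>60)).astype(np.uint8)
    m=cv2.morphologyEx(m,cv2.MORPH_CLOSE,np.ones((5,5)))
    v,u=np.mgrid[0:384,0:512];w=world(c,np.c_[u.ravel(),v.ravel()],z)[:,:2]
    near=np.hypot(*(w-x0[:2]).T)<.13; w=w[near];mm=m.ravel()[near]
    def f(p):
        d=w-p[:2];a=np.radians(p[2]*100);X=np.abs(d@[np.cos(a),np.sin(a)]);Y=np.abs(d@[-np.sin(a),np.cos(a)])
        q=np.c_[X-.082+.012,Y-.062+.012]
        sd=np.hypot(*np.maximum(q,0).T)+np.minimum(q.max(1),0)-.012
        return ((1/(1+np.exp(sd/.0015))-mm)**2).sum()/mm.sum()
    r=minimize(f,[x0[0],x0[1],x0[2]/100],method='Nelder-Mead',options=dict(initial_simplex=np.array([x0[:2]+[x0[2]/100]]*4)+np.vstack([np.zeros(3),np.diag([.01,.01,.05])])))
    return r.x*[1,1,100],r.fun
E
python3 - <<'E'
from bench import *
from fit import *
import pickle
P=pickle.load(open('p0.pkl','rb'))
print('top',fit(P['top'],[.583,.03,-98]));print('side',fit(P['side'],[.583,.03,-98]))
c=camera('wrist');P['w']=c;pickle.dump(P,open('p0.pkl','wb'))
R=cv2.Rodrigues(np.array(c['rvec'],float))[0];print('cam',-R.T@np.array(c['tvec']).ravel(),R[2])
cv2.imwrite('pics/w1.png',cv2.cvtColor(c['img'],cv2.COLOR_RGB2BGR))
print('w',fit(c,[.583,.03,-98]));print(get_state()['tool_pos'])
E
```

```text
top (array([ 5.78986030e-01,  2.00009291e-02, -1.01051844e+02]), np.float64(0.027665090049313574))
side (array([ 5.80618317e-01,  2.60735209e-02, -1.00444451e+02]), np.float64(0.1030818593124005))
cam [0.40430125 0.21024505 0.38523875] [ 0.25531619 -0.07570599 -0.96388913]
w (array([  0.72744444,  -0.18111111, -56.88888889]), np.float64(1.0))
[0.47584128 0.17999997 0.25769977]
```

View pics/w1.png

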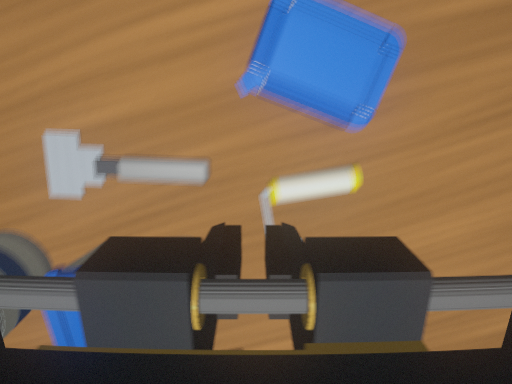

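Request:
{"op": "arm_command", "data": {
  "slide": [
    [-232,-98,0],
    [-232,-98,0],
    [-232,-98,0],
    [-232,-98,0],
    [-232,-98,0],
    [-232,-98,0],
    [-232,-98,0],
    [-232,-98,0],
    [-232,-98,0]
  ],
  "twist": [
    [0,0,-5.6],
    [0,0,-5.6],
    [0,0,-5.6],
    [0,0,-5.6],
    [0,0,-5.6],
    [0,0,-5.6],
    [0,0,-5.6],
    [0,0,-5.6],
    [0,0,-5.6]
  ],
  "gripper": [0,0,0,0,0,0,0,0,0]
}}

```text
time: 2.3
tool_pos: [0.6627, 0.0326, 0.2573]
tool_rot: [0.096, 0.995, 0.0, -0.001]
force: [-0.6, -0.2, -0.4]
grip_width: 0.0005
```

```bash
python3 - <<'E'
from bench import *
from fit import *
import pickle
P=pickle.load(open('p0.pkl','rb'))
c=camera('wrist');P['w']=c;pickle.dump(P,open('p0.pkl','wb'))
cv2.imwrite('pics/w2.png',cv2.cvtColor(c['img'],cv2.COLOR_RGB2BGR))
x=[.579,.02,-101]
for z in(.091,.095,.1): print(z,'w',fit(c,x,z),fit(P['top'],x,z))
v,u=np.mgrid[0:384,0:512];a=np.radians(-101)
for n in('w','top'):
    w=world(P[n],np.c_[u.ravel(),v.ravel()]);d=w[:,:2]-x[:2];X=d@[np.cos(a),np.sin(a)];Y=d@[-np.sin(a),np.cos(a)]
    def st(s): return np.round(np.percentile(w[s,2],[25,50,75])*1000,1),s.sum()
    k=w[:,2]>.08
    print(n,'ea',st(k&(abs(X-76)<1e9)&(abs(X-.0755)<.004)&(abs(Y)<.03)),'eb',st(k&(abs(X+.0755)<.004)&(abs(Y)<.03)),'sa',st(k&(abs(Y-.0555)<.004)&(abs(X)<.045)),'sb',st(k&(abs(Y+.0555)<.004)&(abs(X)<.045)),'panel',st(k&(abs(X)<.04)&(abs(Y)<.025)))
s=get_state();print(s['tool_pos'],s['tool_rot'],s['force'],s['time'])
E
```

```text
0.091 w (array([ 5.80142544e-01,  2.03396041e-02, -1.00998563e+02]), np.float64(0.02003195248276125)) (array([ 5.79778696e-01,  2.02218408e-02, -1.01067013e+02]), np.float64(0.025252387931945366))
0.095 w (array([ 5.80502320e-01,  2.06509437e-02, -1.00951092e+02]), np.float64(0.024886066056706)) (array([ 5.78990056e-01,  1.99982108e-02, -1.01051641e+02]), np.float64(0.027665119224103994))
0.1 w (array([ 5.80966002e-01,  2.10131621e-02, -1.00862492e+02]), np.float64(0.04162947824792987)) (array([ 5.77995728e-01,  1.97080790e-02, -1.01037606e+02]), np.float64(0.03171789486200402))
w ea (array([100.3, 101. , 101.6]), np.int64(662)) eb (array([94.8, 95.3, 95.7]), np.int64(705)) sa (array([320.6, 327.2, 339.1]), np.int64(22760)) sb (array([100.4, 101. , 101.6]), np.int64(1079)) panel (array([89.9, 90.4, 91.1]), np.int64(6450))
top ea (array([ 98.4,  99.7, 100.7]), np.int64(99)) eb (array([92.9, 93.9, 95.1]), np.int64(99)) sa (array([ 98.6,  99.6, 100.8]), np.int64(155)) sb (array([ 98.5,  99.7, 100.9]), np.int64(164)) panel (array([88.2, 89.3, 90.4]), np.int64(819))
[0.66232038 0.03356181 0.25759701] [ 9.48852409e-02  9.95487827e-01  5.98886072e-04 -6.47766071e-04] [-0.50315688  0.74781579  1.04517019] 2.35
```

View pics/w2.png

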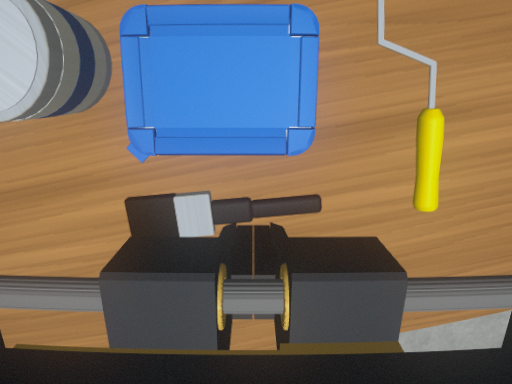

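The wrist view at 2.35 s shows the target tub at about (220,80), with the tin at its left (+x) end. The wrist and top fits agree: centre (0.580, 0.0205), yaw −101°. By depth, end_a, side_a and side_b are about 6 mm up and end_b is already down. First I'll go above side_a.

Request:
{"op": "arm_command", "data": {
  "slide": [
    [24,-28,40],
    [24,-28,80],
    [24,-28,112],
    [24,-28,112],
    [24,-28,112],
    [24,-28,112]
  ],
  "twist": [
    [0,0,0],
    [0,0,0],
    [0,0,0],
    [0,0,0],
    [0,0,0],
    [0,0,0]
  ],
  "gripper": [0,0,0,0,0,0]
}}

```text
time: 2.85
tool_pos: [0.6357, 0.0107, 0.148]
tool_rot: [0.095, 0.995, 0.001, 0.002]
force: [0.7, -0.4, 0.9]
grip_width: 0.0003
```

Request:
{"op": "arm_command", "data": {
  "slide": [
    [2,0,12],
    [2,0,23],
    [2,0,23],
    [2,0,23]
  ],
  "twist": [
    [0,0,0],
    [0,0,0],
    [0,0,0],
    [0,0,0]
  ],
  "gripper": [0,0,0,0]
}}

```text
time: 3.18
tool_pos: [0.633, 0.0097, 0.1237]
tool_rot: [0.096, 0.995, 0.0, 0.001]
force: [-0.5, 0.6, -0.5]
grip_width: 0.0003
```

Request:
{"op": "arm_command", "data": {
  "slide": [
    [0,0,1],
    [0,0,2],
    [0,0,3],
    [0,0,4],
    [0,0,5],
    [0,0,5],
    [0,0,5]
  ],
  "twist": [
    [0,0,0],
    [0,0,0],
    [0,0,0],
    [0,0,0],
    [0,0,0],
    [0,0,0],
    [0,0,0]
  ],
  "gripper": [0,0,0,0,0,0,0]
}}

```text
time: 3.77
tool_pos: [0.6342, 0.0091, 0.119]
tool_rot: [0.096, 0.995, 0.0, 0.002]
force: [1.9, -0.0, 5.4]
grip_width: 0.0005
```

In contact at about 5 N. I'll press on.

Request:
{"op": "arm_command", "data": {
  "slide": [
    [0,0,1],
    [0,0,2],
    [0,0,3],
    [0,0,3]
  ],
  "twist": [
    [0,0,0],
    [0,0,0],
    [0,0,0],
    [0,0,0]
  ],
  "gripper": [0,0,0,0]
}}

```text
time: 4.1
tool_pos: [0.6319, 0.0092, 0.1144]
tool_rot: [0.096, 0.995, -0.0, -0.001]
force: [0.5, -0.7, 1.9]
grip_width: 0.0005
```

It snapped: the force dropped to about 1.9 N with the tip at 95 mm. Next I'll lift, cross over to side_b (109 mm along tool +x) and come down to just above it.

Request:
{"op": "arm_command", "data": {
  "slide": [
    [0,0,-15],
    [0,0,-25],
    [30,0,-25],
    [65,0,-25],
    [95,0,-25],
    [109,0,-25],
    [109,0,-25],
    [109,0,-18],
    [109,0,-9],
    [109,0,-9],
    [109,0,-9]
  ],
  "twist": [
    [0,0,0],
    [0,0,0],
    [0,0,0],
    [0,0,0],
    [0,0,0],
    [0,0,0],
    [0,0,0],
    [0,0,0],
    [0,0,0],
    [0,0,0],
    [0,0,0]
  ],
  "gripper": [0,0,0,0,0,0,0,0,0,0,0]
}}

```text
time: 5.02
tool_pos: [0.526, 0.0297, 0.1227]
tool_rot: [0.096, 0.995, -0.0, -0.0]
force: [0.2, 0.3, -0.1]
grip_width: 0.0004
```

Request:
{"op": "arm_command", "data": {
  "slide": [
    [0,0,1],
    [0,0,2],
    [0,0,3],
    [0,0,4],
    [0,0,4]
  ],
  "twist": [
    [0,0,0],
    [0,0,0],
    [0,0,0],
    [0,0,0],
    [0,0,0]
  ],
  "gripper": [0,0,0,0,0]
}}

```text
time: 5.43
tool_pos: [0.5255, 0.03, 0.1201]
tool_rot: [0.096, 0.995, 0.0, 0.0]
force: [-0.6, -0.7, 4.3]
grip_width: 0.0004
```

Request:
{"op": "arm_command", "data": {
  "slide": [
    [0,0,1],
    [0,0,2],
    [0,0,3],
    [0,0,4],
    [0,0,4]
  ],
  "twist": [
    [0,0,0],
    [0,0,0],
    [0,0,0],
    [0,0,0],
    [0,0,0]
  ],
  "gripper": [0,0,0,0,0]
}}

```text
time: 5.85
tool_pos: [0.5258, 0.03, 0.1156]
tool_rot: [0.096, 0.995, 0.0, 0.0]
force: [-0.6, -0.2, -0.4]
grip_width: 0.0005
```

side_b snapped too, with the force back to zero. Next: lift, turn 90° and go above end_a.

Request:
{"op": "arm_command", "data": {
  "slide": [
    [0,0,-20],
    [0,0,-40],
    [-20,-25,-40],
    [-40,-50,-40],
    [-55,-73,-40],
    [-55,-73,-40],
    [-55,-73,-40],
    [-55,-73,-40],
    [-55,-73,-40],
    [-55,-73,-40],
    [-55,-73,-40],
    [-55,-73,-40]
  ],
  "twist": [
    [0,0,7],
    [0,0,14],
    [0,0,21],
    [0,0,28],
    [0,0,35],
    [0,0,42],
    [0,0,49],
    [0,0,56],
    [0,0,63],
    [0,0,70],
    [0,0,77],
    [0,0,84]
  ],
  "gripper": [0,0,0,0,0,0,0,0,0,0,0,0]
}}

```text
time: 6.85
tool_pos: [0.5659, -0.0522, 0.1557]
tool_rot: [0.739, 0.673, 0.0, 0.0]
force: [0.2, 0.4, -0.0]
grip_width: 0.0007
```

Request:
{"op": "arm_command", "data": {
  "slide": [
    [0,0,0],
    [0,0,15],
    [0,0,28],
    [0,0,28],
    [0,0,28]
  ],
  "twist": [
    [0,0,6],
    [0,0,6],
    [0,0,6],
    [0,0,6],
    [0,0,6]
  ],
  "gripper": [0,0,0,0,0]
}}

```text
time: 7.27
tool_pos: [0.5654, -0.0521, 0.1273]
tool_rot: [0.772, 0.636, -0.0, -0.0]
force: [0.8, -0.7, 0.2]
grip_width: 0.0004
```

Request:
{"op": "arm_command", "data": {
  "slide": [
    [0,0,3],
    [0,0,5],
    [0,0,6],
    [0,0,7],
    [0,0,8],
    [0,0,8]
  ],
  "twist": [
    [0,0,0],
    [0,0,0],
    [0,0,0],
    [0,0,0],
    [0,0,0],
    [0,0,0]
  ],
  "gripper": [0,0,0,0,0,0]
}}

```text
time: 7.77
tool_pos: [0.5657, -0.0526, 0.1203]
tool_rot: [0.772, 0.636, 0.0, 0.0]
force: [-1.2, -0.6, 4.3]
grip_width: 0.0004
```

Request:
{"op": "arm_command", "data": {
  "slide": [
    [0,0,1],
    [0,0,2],
    [0,0,3],
    [0,0,4],
    [0,0,4]
  ],
  "twist": [
    [0,0,0],
    [0,0,0],
    [0,0,0],
    [0,0,0],
    [0,0,0]
  ],
  "gripper": [0,0,0,0,0]
}}

```text
time: 8.18
tool_pos: [0.5655, -0.0519, 0.1156]
tool_rot: [0.772, 0.636, 0.0, -0.0]
force: [0.6, 0.0, -0.7]
grip_width: 0.0007
```

end_a snapped as well. I'll lift straight up, which also puts the tub in the wrist view, and check.

Request:
{"op": "arm_command", "data": {
  "slide": [
    [0,0,-40],
    [0,0,-80],
    [-15,0,-120],
    [-20,0,-145],
    [-20,0,-145],
    [-20,0,-145],
    [-20,0,-145]
  ],
  "twist": [
    [0,0,0],
    [0,0,0],
    [0,0,0],
    [0,0,0],
    [0,0,0],
    [0,0,0],
    [0,0,0]
  ],
  "gripper": [0,0,0,0,0,0,0]
}}

```text
time: 8.77
tool_pos: [0.5612, -0.0707, 0.2598]
tool_rot: [0.771, 0.636, -0.0, -0.001]
force: [-0.3, -0.9, 0.5]
grip_width: 0.0002
```

```bash
python3 - <<'E'
from bench import *
from fit import *
c=camera('wrist');t=camera('top')
cv2.imwrite('pics/w3.png',cv2.cvtColor(np.hstack([c['img'],t['img']])[:,:],cv2.COLOR_RGB2BGR))
i=cv2.imread('pics/w3.png');cv2.imwrite('pics/w3.png',cv2.resize(i,(800,300)))
x=[.58,.0205,-101];print(fit(c,x,.093))
v,u=np.mgrid[0:384,0:512];a=np.radians(-101);w=world(c,np.c_[u.ravel(),v.ravel()]);d=w[:,:2]-x[:2]
X=d@[np.cos(a),np.sin(a)];Y=d@[-np.sin(a),np.cos(a)]
k=(w[:,2]>.08)&(w[:,2]<.12)
for n,s in dict(ea=(abs(X-.0755)<.004)&(abs(Y)<.03),eb=(abs(X+.0755)<.004)&(abs(Y)<.03),sa=(abs(Y-.0555)<.004)&(abs(X)<.05),sb=(abs(Y+.0555)<.004)&(abs(X)<.05),panel=(abs(X)<.04)&(abs(Y)<.025)).items():
    z=w[s&k,2]*1000;print(n,len(z),np.percentile(z,[5,50,95]).round(1) if len(z) else '')
s=get_state();print(s['tool_pos'],s['time'])
E
```

```text
(array([ 5.80216517e-01,  2.09656510e-02, -1.01014115e+02]), np.float64(0.016334611125368))
ea 586 [94.  95.3 96.4]
eb 0 
sa 1184 [94.  95.3 96.5]
sb 1190 [94.  95.2 96.4]
panel 5774 [89.  90.3 91.6]
[ 0.56082708 -0.0706967   0.25903362] 8.8667
```

View pics/w3.png

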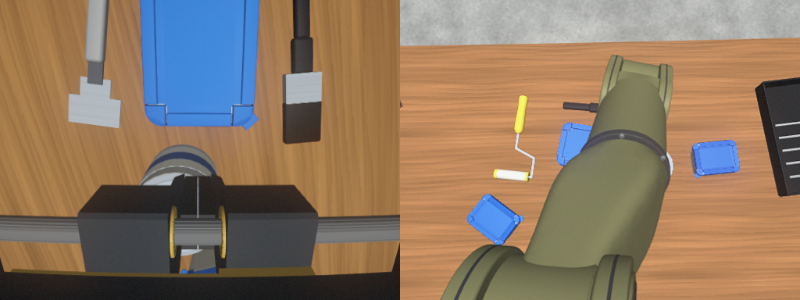

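All three pressed sections now read 95.3 mm, flat. end_b is out of the frame, so one more look from further back will confirm it.

Request:
{"op": "arm_command", "data": {
  "slide": [
    [-30,0,-20],
    [-60,0,-40],
    [-60,0,-40],
    [-60,0,-40],
    [-60,0,-40]
  ],
  "twist": [
    [0,0,0],
    [0,0,0],
    [0,0,0],
    [0,0,0],
    [0,0,0]
  ],
  "gripper": [0,0,0,0,0]
}}

```text
time: 9.28
tool_pos: [0.5498, -0.1295, 0.2994]
tool_rot: [0.771, 0.636, -0.0, -0.001]
force: [0.4, 0.3, -0.2]
grip_width: 0.0007
```

```bash
python3 - <<'E'
from bench import *
from fit import *
c=camera('wrist');x=[.58,.0205,-101];print(fit(c,x,.095))
v,u=np.mgrid[0:384,0:512];a=np.radians(-101);w=world(c,np.c_[u.ravel(),v.ravel()]);d=w[:,:2]-x[:2]
X=d@[np.cos(a),np.sin(a)];Y=d@[-np.sin(a),np.cos(a)]
k=(w[:,2]>.08)&(w[:,2]<.12)
for n,s in dict(ea=(abs(X-.0755)<.004)&(abs(Y)<.03),eb=(abs(X+.0755)<.004)&(abs(Y)<.03),sa=(abs(Y-.0555)<.004)&(abs(X)<.05),sb=(abs(Y+.0555)<.004)&(abs(X)<.05)).items():
    z=w[s&k,2]*1000;print(n,len(z),np.percentile(z,[5,50,95]).round(1) if len(z) else '')
    ok=len(z)>50 and np.median(z)<97
    globals().setdefault('oks',[]).append(ok)
s=get_state();print(s['time'],s['force'],np.abs(s['qd']).max())
if all(oks): print('hand in',hand_in())
E
```

```text
(array([ 5.80758192e-01,  2.07256039e-02, -1.01713655e+02]), np.float64(0.02451849263191335))
ea 556 [93.9 95.2 96.4]
eb 0 
sa 502 [94.  95.2 96.5]
sb 504 [94.  95.3 96.6]
9.3333 [ 0.92550223 -0.33550229 -0.27108352] 0.010365760633080978
```

The view went the wrong way, away from end_b. I'll move back over the tub so that end_b comes into frame.

Request:
{"op": "arm_command", "data": {
  "slide": [
    [40,0,0],
    [80,0,0],
    [120,0,0],
    [150,0,0],
    [150,0,0],
    [150,0,0],
    [150,0,0]
  ],
  "twist": [
    [0,0,0],
    [0,0,0],
    [0,0,0],
    [0,0,0],
    [0,0,0],
    [0,0,0],
    [0,0,0]
  ],
  "gripper": [0,0,0,0,0,0,0]
}}

```text
time: 9.92
tool_pos: [0.5782, 0.017, 0.2997]
tool_rot: [0.771, 0.637, -0.001, -0.0]
force: [0.4, -0.6, 0.3]
grip_width: 0.0004
```

```bash
python3 - <<'E'
from bench import *
from fit import *
c=camera('wrist');x=[.58,.0205,-101]
v,u=np.mgrid[0:384,0:512];a=np.radians(-101);w=world(c,np.c_[u.ravel(),v.ravel()]);d=w[:,:2]-x[:2]
X=d@[np.cos(a),np.sin(a)];Y=d@[-np.sin(a),np.cos(a)]
k=(w[:,2]>.08)&(w[:,2]<.12)
z=w[k&(abs(X+.0755)<.004)&(abs(Y)<.03),2]*1000
print(len(z),np.percentile(z,[5,50,95]))
s=get_state();print(s['time'],s['tool_pos'],s['force'],np.abs(s['qd']).max())
if len(z)>50 and np.median(z)<97: print('hand in',hand_in())
E
```

```text
517 [93.86462878 95.16835403 96.35015514]
9.9667 [0.57828242 0.01585685 0.30001502] [ 0.17993669 -0.38075971 -0.81450664] 0.022343295215110578
the job is handed in; nothing more can be done
hand in None
```

I pressed side_a, side_b and end_a down with the closed fingertips until each gave way. end_b was already down at the start, so I left it alone. I handed the job in at about 10 s, with the hand about 0.18 m clear above the lid.

- **Rim heights:** after the presses, wrist depth put all four rim sections at 95.2–95.3 mm, against 95 mm when shut. The three I pressed had stood at 100–101 mm.
- **Tub position:** the tub's fitted pose stayed within about 1 mm of where it started. The last fit's yaw was 0.7° off, with the tub partly out of frame.
- **Neighbours:** I did not re-measure the tin, brush, scraper or roller. The hand met resistance only at the lid.
- **Checks that failed or disagreed:** two late looks did not show end_b because it was out of frame, so I took a third that confirmed it. An early fit from the side camera was about 6 mm off the other cameras, and I did not use it.

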